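Put the short drill core away in the specimen box

ROBOT

A 6-joint arm with a two-finger parallel gripper is mounted at the origin on the work surface. World frame = base frame: x ahead of the robot, y to its left, z up, the work surface at z = 0. Lengths are in m, angles in rad, forces in N, time in s.
With the tool pointing down it reaches from about 0.35 to 0.975 m from the base axis. Payload 4.9 kg.
Tool frame: the origin (TCP) lies on the centre line of the jaws, within the pads' length; the fingertips stand manip.tip_reach ahead of it and the grasp point (between the pads) is the TCP (manip.tip_reach is the distance from the TCP to the fingertips, in m); z points along the fingers, y is the line along which they close (so a half turn about z gives the same grasp; the last joint's range is limited). The gripper opens to 85 mm and grips with 20 to 120 N. Pads are 22 mm wide; open, the fingers measure 114 mm over their backs; the gripper's body (76 mm by 85 mm) begins 54 mm behind the grasp point. The pads swing forward as they close: fully open they stand 13 mm farther back than shut.
Start: joints at [1.199, 0.053, 1.613, -0, 1.476, -0.119], TCP at [0.156, 0.605, 0.25] pointing down, gripper open.
Joint ranges: [-3.01, 3.01], [-1.01, 2.22], [0.06, 2.58], [-1.02, 4.17], [0.09, 2.62], [-3.14, 3.14]. Speed limits (rad/s): [2.57, 2.57, 3.14, 3.14, 3.14, 3.14].

INTERFACE

Orientations are given as a unit quaternion [w, x, y, z].
In Python, from plant import manip gives the robot as it stands. The module is installed in compiled form; this text tells all that it offers.
- The arm moves only by the tool move_arm, never from a script. Its argument "rows" is a list of rows, each a list of 7 numbers: the shift along the tool's x, y, z in cm, then the turn, a rotation vector about the tool's x, y, z in degrees, then the opening, from -1 (shut) to 1 (fully open). In form: [[tx, ty, tz, ax, ay, az, jaw], ...]. A call has 1 to 20 rows; each row shifts and turns the commanded pose from where the row before left it, along the tool's axes as they then stand; what a row does not reach is not made up. A row lasts 1/12 s, in which the tool goes at most 41.7 mm and 7.16 degrees, less where a joint would pass 70% of its speed; a pose out of reach is approached as far as the arm can. A call is refused whole if a number of a shift passes 4.17 or a number of a turn 7.16, either way. A call with a gripper value outside its range is refused whole. The fingers move at their own pace and stop on an object; the grip force is fixed at half the most. Time passes only in rows, so rows that do not move let the fingers close. It gives the time, the measured TCP pose, the force, the opening and the grip force at its end, in the units of the state.
- manip.state(): the state, without advancing time (a new reading comes with each control period).
- manip.grab_frame(name): name is "scene" or "side" or "wrist"; returns a dict with "img" (400x640x3 uint8, blue, green, red), "mtx" (3x3 intrinsics, pixels), "R" (3x3) and "t" (3): a world point X has camera coordinates R X + t. Camera axes: x right, y down, z forward; pixel columns grow to the right and rows downward; lengths in m; the calibration is good to about 2 mm. A picture is of the moment at which its call begins. There is no depth.
- manip.job_done(): hands the job in; it is judged then, once.
The state is a dict: "time": time; "joint_pos": joint angles; "joint_vel": joint speeds; "joint_efforts": joint torques, N m; "tool_pos": TCP position; "tool_rot": TCP orientation; "contact_force": force on the tool from outside, world axes, zero at the start; "ft_torque": the same for the moment, N m; "gripper_width": opening from 0.0 (shut) to 1.0 (fully open); "grasp_force": force on a finger pad.
Only numpy, scipy, OpenCV 4.12 (cv2) and the standard library are available. Lean on these libraries where they do the work, as an engineer would, in place of code of your own. Each camera call takes 0.05 s, during which the arm holds its last target. There are 200 camera calls.

TASK

Put the short round drill core away in the wooden specimen box: slide the cover well back, stand the core upright inside the box, let go of it, and slide the cover fully shut over it. The core is the stubby upright stone cylinder, not the square block, the tall thin core or the flat disc of the same stone.

Things in the scene. Friction and masses are not known exactly. Their poses are not given: they have to be found in the camera images.
- core: The specimen: plain solid stone cylinder, 38 mm diameter, 45 mm tall, about 0.13 kg, standing upright loose on the table. Origin: centre of its underside, z up. Around it, in changing places, stand a square block (36 x 36 x 45 mm), a tall thin core (24 mm diameter, 85 mm tall) and a flat disc (62 mm diameter, 18 mm thick) of the same stone, 90 mm or more between centres.
- box: Pale wooden box fixed to the table, 130 (x) x 170 (y) x 72 mm high. Origin: centre of underside, z up. Inside 120 (x) x 160 mm (y), floor 6 mm above the table; 112 mm wide between the lips that hold the cover. Cover slides out to the box's +y, its underside 61 mm, top 67 mm above the table. Opening runs from y = -80 mm to y = (cover joint - 79 mm) in the box frame, +46 mm when fully back.
- cover (a joint): Travel of the sliding wooden cover in m: 0 = fully shut, 0.125 = fully back (stop), growing towards the box's +y. It may start a little ajar. About 1.5 N of friction; it stays where it is left.
- cover_grip (a point): Centre of the dark wooden rib on the cover, by which it is slid; moves with the cover. Rib 14 mm thick along the box's y, 64 mm long along its x, 26 mm high (67 to 93 mm above the table; this point is at 80 mm). With the cover shut it lies at x = 0, y = +30 mm in the box frame. Axes parallel to the box's.
Mind the look-alikes: they are no part of the job. Leave any black or purple look-alike of the core alone.

How it is judged:
By the outcome, as a careful person would: the job done as asked, in the order asked, and still so for the second after the job is handed in, with the robot touching nothing.
It also fails if it takes over 72 s, if anything falls off the work surface, if the arm or the gripper's body presses on something with over 40 N, if the wrist force passes 120 N, or if a joint passes its speed limit or range.

## Working session

There is one attempt and no reset: what is moved stays moved. The work goes in short steps, Python scripts to look and compute and a tool call to move; the robot and the scene stay as the last step left them, time stands still between calls to the robot, and variables do not carry over. Pictures are saved under pics/ and viewed, at most 10 in all, crops included, and the job is handed in when it is done.

Besides the shell and the picture viewer there is one more tool, called after "Call:" by a JSON object that holds its "name" and its "arguments". move_arm: Moves the arm, as the interface text tells. Its arguments: {"type":"object","properties":{"rows":{"type":"array","items":{"type":"array","items":{"type":"number"}}}},"required":["rows"]}

```bash
mkdir -p pics
python3 - <<'E'
from plant import manip
import cv2,pickle
s=manip.state();print(s, manip.tip_reach)
F={}
for n in("scene","side"):
    F[n]=manip.grab_frame(n);cv2.imwrite(f"pics/{n}0.png",F[n]["img"])
pickle.dump(F,open("f0.pkl","wb"))
for n in F: print(n,F[n]["mtx"],F[n]["R"],F[n]["t"])
E
```

```text
{'time': 0.0, 'joint_pos': array([ 1.19897610e+00,  5.33261514e-02,  1.61429490e+00,  3.48789989e-06,
        1.47600073e+00, -1.19003101e-01]), 'joint_vel': array([ 1.13355469e-03, -7.29004657e-04,  3.75763415e-06, -1.04691785e-03,
       -9.86354577e-06,  3.29185373e-04]), 'joint_efforts': array([-6.19129441e-04, -3.93701613e+01, -3.70162153e+01, -2.19656081e-04,
        7.19216492e-03,  1.73900003e-05]), 'tool_pos': array([0.15611936, 0.60458319, 0.24908148]), 'tool_rot': array([-2.48178171e-04,  1.26072282e-01,  9.92020539e-01, -9.83743864e-04]), 'contact_force': array([-0.44000356, -0.02661724,  0.09139016]), 'ft_torque': array([-0.03417216,  0.05594854, -0.0065392 ]), 'grasp_force': 0.0, 'gripper_width': 1.0028024516282312} 0.019
scene [[418.07463713   0.         321.97976922]
 [  0.         418.07463713 198.53838354]
 [  0.           0.           1.        ]] [[ 0.79888936  0.60135676  0.01207638]
 [ 0.49307199 -0.64327282 -0.5857304 ]
 [-0.34446453  0.47388831 -0.81041598]] [-0.42600132 -0.30471929  1.17638169]
side [[373.91224939   0.         313.88898402]
 [  0.         373.91224939 196.82275543]
 [  0.           0.           1.        ]] [[-0.9997888  -0.0137125  -0.01530773]
 [ 0.00363987  0.61492756 -0.7885752 ]
 [ 0.02022648 -0.78846437 -0.61474777]] [0.58538057 0.142727   0.75348562]
```

View pics/scene0.png

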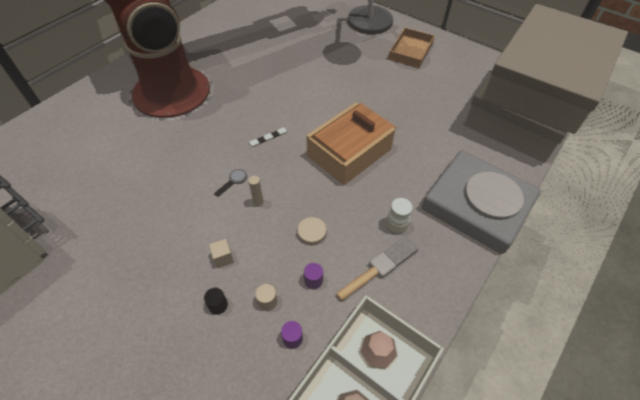

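View pics/side0.png

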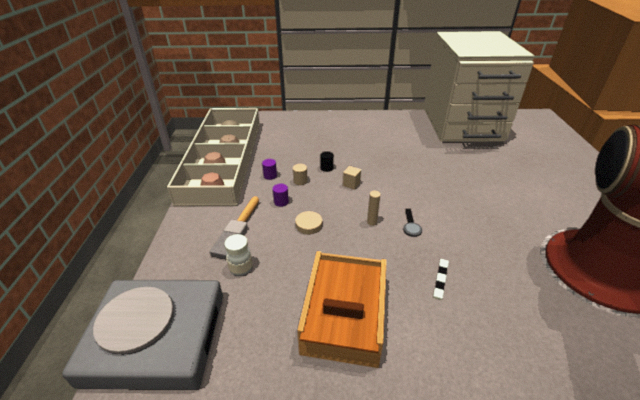

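The scene view shows the core at (265,296), purple look-alikes at (314,275) and (292,334), a black one at (216,300), the block at (221,253), the tall core at (256,190), the disc at (312,231), and the box at (352,142) with its rib at (364,121). In the side view the core is at (300,174), the box at (345,305) and the rib at (343,309).

```bash
cat > h.py <<'E'
import numpy as np,cv2
def ray(f,p):
    d=f["R"].T@np.linalg.inv(f["mtx"])@np.array([p[0],p[1],1.]);return -f["R"].T@f["t"],d
def onz(f,p,z):
    c,d=ray(f,p);return c+d*(z-c[2])/d[2]
def tri(ps):
    A=np.zeros((3,3));b=np.zeros(3);L=[]
    for f,p in ps:
        c,d=ray(f,p);d=d/np.linalg.norm(d);P=np.eye(3)-np.outer(d,d);A+=P;b+=P@c;L.append((P,c))
    X=np.linalg.solve(A,b);return X,[np.linalg.norm(P@(X-c)) for P,c in L]
def proj(f,X):
    q=f["mtx"]@(f["R"]@np.asarray(X)+f["t"]);return q[:2]/q[2]
def comps(m,off=(0,0),amin=40):
    n,l,s,c=cv2.connectedComponentsWithStats(m.astype(np.uint8))
    return [(s[i,4],c[i]+off,l==i) for i in range(1,n) if s[i,4]>=amin]
E
python3 - <<'E'
import pickle;from h import *
F=pickle.load(open("f0.pkl","rb"))
for n,(x0,y0,x1,y1) in dict(scene=(190,160,340,360),side=(230,140,400,240)).items():
    hsv=cv2.cvtColor(F[n]["img"],cv2.COLOR_BGR2HSV)[y0:y1,x0:x1]
    m=(hsv[...,1]>55)&(hsv[...,0]>8)&(hsv[...,0]<30)&(hsv[...,2]>60)
    for a,c,_ in comps(m,(x0,y0)): print(n,a,c.round(1),onz(F[n],c,.022).round(4))
    x,y=dict(scene=(265,292),side=(300,170))[n]; print(hsv[y-y0,x-x0],hsv[0,0])
for n,(x0,y0,x1,y1) in dict(scene=(300,95,405,185),side=(295,250,395,365)).items():
    cv2.imwrite(f"pics/box_{n}.png",cv2.resize(F[n]["img"][y0:y1,x0:x1],None,fx=5,fy=5,interpolation=cv2.INTER_CUBIC))
a,b=[cv2.imread(f"pics/box_{n}.png") for n in("scene","side")]
h=max(a.shape[0],b.shape[0])
cv2.imwrite("pics/box.png",cv2.resize(np.hstack([cv2.copyMakeBorder(i,0,h-i.shape[0],0,0,0) for i in(a,b)]),None,fx=.75,fy=.75))
E
```

```text
scene 311 [330.3 167. ] [0.5337 0.0315 0.022 ]
scene 75 [222.9 259.9] [ 0.5069 -0.2975  0.022 ]
scene 52 [267.3 303.1] [ 0.6383 -0.3119  0.022 ]
[ 18  51 185] [ 12  27 143]
side 562 [241.  174.1] [ 0.7838 -0.3072  0.022 ]
side 174 [235.9 150.3] [ 0.8199 -0.4308  0.022 ]
side 305 [299.6 173.8] [ 0.6274 -0.3074  0.022 ]
side 89 [232.7 170.9] [ 0.8092 -0.3226  0.022 ]
side 370 [351.3 177.2] [ 0.4913 -0.2904  0.022 ]
side 381 [373.1 207.4] [ 0.4482 -0.1662  0.022 ]
side 278 [248.3 208.9] [ 0.7422 -0.162   0.022 ]
side 556 [308.5 222.3] [ 0.5988 -0.1143  0.022 ]
[ 20  87 235] [ 14  85 184]
```

View pics/box.png

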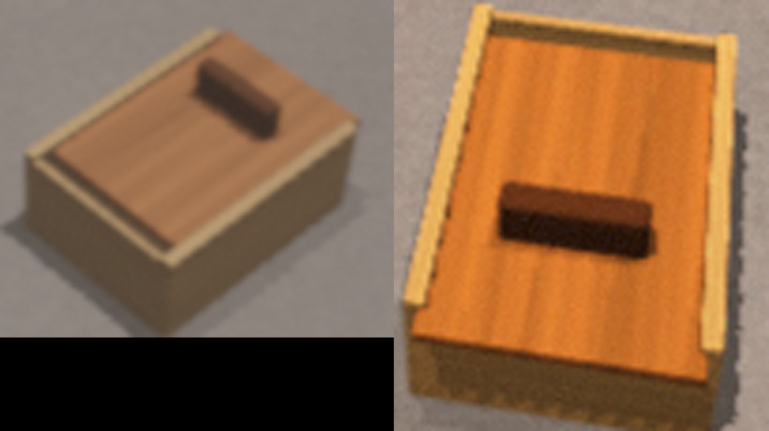

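The enlarged crop shows the rim corners, at about (308,136), (345,165), (395,128), (358,103) in the scene view and (386,260), (319,252), (300,331), (380,343) in the side view. It also shows the rib top, and the cover nearly shut.

Run:
```python
import pickle;from h import *
F=pickle.load(open("f0.pkl","rb"));A,B=F["scene"],F["side"]
sc=[(308,136.3),(344.8,164.9),(394.7,128.3),(358.1,103)];sd=[(386,260.1),(319.3,252.1),(300.1,331.3),(379.9,343.3)]
P=[]
for a,b in zip(sc,sd):
    X,e=tri([(A,a),(B,b)]);P.append(X);print(X.round(4),np.round(e,4),onz(A,a,.072).round(3),onz(B,b,.072).round(3))
P=np.array(P);print("centre",P.mean(0));v=(P[2]+P[3]-P[0]-P[1])/2;u=(P[1]+P[2]-P[0]-P[3])/2;print(v,u,np.degrees(np.arctan2(-v[0],v[1])),np.degrees(np.arctan2(u[1],u[0])))
print("rib",tri([(A,(364,117.7)),(B,(343.6,304.4))]))
# core silhouettes by saturation / brightness vs local table
x0,y0=245,275;h=cv2.cvtColor(A["img"],cv2.COLOR_BGR2HSV)[y0:320,x0:290].astype(int)
m=(h[...,1]>38)&(h[...,0]>8)&(h[...,0]<30)
for a,c,_ in comps(m,(x0,y0)): print(a,c,tri([(A,c),(B,(299.6,173.8))]))
```

```text
[0.4545 0.0437 0.068 ] [0.0034 0.0034] [0.461 0.04  0.072] [0.452 0.045 0.072]
[0.576  0.0233 0.0688] [0.0022 0.0022] [0.58  0.021 0.072] [0.574 0.025 0.072]
[0.605  0.1897 0.0693] [0.0021 0.0021] [0.608 0.187 0.072] [0.603 0.191 0.072]
[0.4856 0.2098 0.0702] [0.0022 0.0022] [0.489 0.208 0.072] [0.484 0.21  0.072]
centre [0.53028257 0.11662629 0.06909242]
[0.03006078 0.16623565 0.00132039] [ 1.20419533e-01 -2.02373338e-02 -8.73477110e-05] -10.25015804283844 -9.53980659175908
rib (array([0.53726538, 0.15568139, 0.09007968]), [np.float64(0.0019994612753688854), np.float64(0.001999461275368989)])
477 [265.8427673  296.81551363] (array([ 0.62773825, -0.30469735,  0.02349637]), [np.float64(0.0005351114689147854), np.float64(0.0005351114689149147)])
```

Call:
{"name": "move_arm", "arguments": {"rows": [[0,0,0,0,0,-4.5,1],[-2.5,-2.1,0.25,0,0,0,1],[-2.5,-2.1,0.25,0,0,0,1],[-2.5,-2.1,0.25,0,0,0,1],[-2.5,-2.1,0.25,0,0,0,1],[-2.5,-2.1,0.25,0,0,0,1],[-2.5,-2.1,0.25,0,0,0,1],[-2.5,-2.1,0.25,0,0,0,1],[-2.5,-2.1,0.25,0,0,0,1],[-2.5,-2.1,0.25,0,0,0,1],[-2.5,-2.1,0.25,0,0,0,1],[-2.5,-2.1,0.25,0,0,0,1],[-2.5,-2.1,0.25,0,0,0,1],[-2.5,-2.1,0.25,0,0,0,1],[-2.5,-2.1,0.25,0,0,0,1],[-2.5,-2.1,0.25,0,0,0,1],[-2.5,-2.1,0.25,0,0,0,1],[-2.5,-2.1,0.25,0,0,0,1],[0,0,0,0,0,0,1],[0,0,0,0,0,0,1]]}}

```text
time: 1.77
tool_pos: [0.5132, 0.1786, 0.207]
tool_rot: [-0.001, 0.089, 0.996, -0.0]
contact_force: [-0.2, 0.8, 0.5]
gripper_width: 1.002
grasp_force: 0.0
```

Run:
```python
from plant import manip
import pickle,cv2
f=manip.grab_frame("wrist");pickle.dump(f,open("w1.pkl","wb"));cv2.imwrite("pics/w1.png",f["img"])
s=manip.state();print(s["tool_pos"],s["tool_rot"],-f["R"].T@f["t"])
```

```text
[0.51270284 0.17956245 0.20718706] [-7.58524555e-04  8.76156659e-02  9.96154064e-01  6.85262293e-06] [0.44187783 0.19033086 0.33054533]
```

View pics/w1.png

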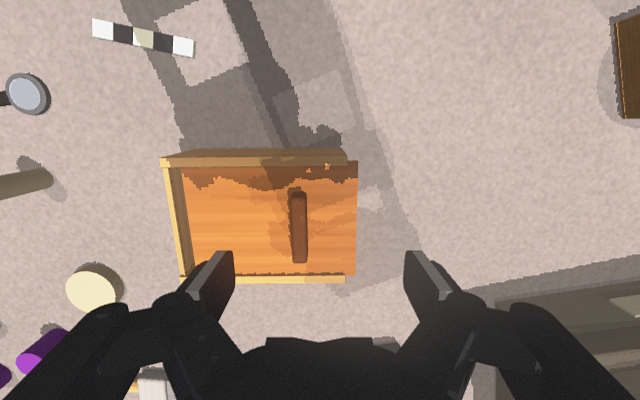

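The wrist view shows the rib top spanning about (293..307, 191..262), the cover end at x≈357 and the rim end at ≈346. The cover is slightly ajar, and the tool is aligned with the box.

Run:
```python
import pickle;from h import *
F=pickle.load(open("f0.pkl","rb"));A,B=F["scene"],F["side"];W=pickle.load(open("w1.pkl","rb"))
h=cv2.cvtColor(W["img"],cv2.COLOR_BGR2HSV)
sub=h[185:268,285:315];m=(sub[...,2]<140)
for a,c,k in comps(m,(285,185)):
    ys,xs=np.where(k);r=cv2.minAreaRect(np.column_stack([xs+285,ys+185]).astype(np.float32));print(a,c,r)
    print(onz(W,r[0],.093)); 
    b=cv2.boxPoints(r);print(b,[onz(W,p,.093).round(4) for p in b])
print("rib3",tri([(A,(364,117.7)),(B,(343.6,304.4)),(W,(299.5,226.5))]))
for p,z in(((162,158),.072),((345,282),.072),((182,283),.072),((357,275),.067)):print(p,onz(W,p,z).round(4))
```

```text
1197 [297.85045948 221.89139515] ((297.30548095703125, 224.58163452148438), (75.20789337158203, 19.23359489440918), 88.26429748535156)
[0.52784066 0.15593429 0.093     ]
[[286.5541  187.28622]
 [305.7789  186.70364]
 [308.05685 261.87704]
 [288.83206 262.45963]] [array([0.4931, 0.1536, 0.093 ]), array([0.4955, 0.1698, 0.093 ]), array([0.5654, 0.1584, 0.093 ]), array([0.5629, 0.1409, 0.093 ])]
rib3 (array([0.53527429, 0.15625271, 0.08811995]), [np.float64(0.003364544643063156), np.float64(0.0023096906428079255), np.float64(0.003310498810218059)])
(162, 158) [0.4514 0.0459 0.072 ]
(345, 282) [0.6055 0.1885 0.072 ]
(182, 283) [0.5771 0.0242 0.072 ]
(357, 275) [0.6027 0.202  0.067 ]
```

Call:
{"name": "move_arm", "arguments": {"rows": [[-1.3,-1.0,0,0,0,0,1],[-1.4,-0.9,0,0,0,0,1],[0,0,2.5,0,0,0,1],[0,0,2.5,0,0,0,1],[0,0,2,0,0,0,1],[0,0,1.5,0,0,0,1],[0,0,1.5,0,0,0,1],[0,0,1,0,0,0,1],[0,0,0.5,0,0,0,1],[0,0,0,0,0,0,0],[0,0,0,0,0,0,-0.5],[0,0,0,0,0,0,-1],[0,0,0,0,0,0,-1],[0,0,0,0,0,0,-1],[0,0,0,0,0,0,-1],[0,0,0,0,0,0,-1],[0,0,0,0,0,0,-1],[0,0,0,0,0,0,-1]]}}

```text
time: 3.32
tool_pos: [0.5368, 0.1565, 0.0937]
tool_rot: [0.001, 0.087, 0.996, 0.0]
contact_force: [-1.0, -0.3, 6.0]
gripper_width: 0.147
grasp_force: 59.5
```

Call:
{"name": "move_arm", "arguments": {"rows": [[0,0.5,0,0,0,0,-1],[0,1,0,0,0,0,-1],[0,1,0,0,0,0,-1],[0,1,0,0,0,0,-1],[0,1,0,0,0,0,-1],[0,1,0,0,0,0,-1],[0,1,0,0,0,0,-1],[0,1,0,0,0,0,-1],[0,1,0,0,0,0,-1],[0,1,0,0,0,0,-1],[0,0.8,0,0,0,0,-1],[0,0.5,0,0,0,0,-1],[0,0.3,0,0,0,0,-1],[0,0,0,0,0,0,-1],[0,0,0,0,0,0,-1]]}}

```text
time: 4.57
tool_pos: [0.5553, 0.2669, 0.0938]
tool_rot: [-0.0, 0.087, 0.996, 0.001]
contact_force: [-4.5, 2.2, 6.1]
gripper_width: 0.149
grasp_force: 59.8
```

Call:
{"name": "move_arm", "arguments": {"rows": [[0,0,0,0,0,0,0],[0,0,0,0,0,0,1],[0,0,0,0,0,0,1],[0,0,0,0,0,0,1],[0,0,0,0,0,0,1],[0,0,0,0,0,0,1],[0,0,-1,0,0,0,1],[0,0,-2,0,0,0,1],[0,0,-3,0,0,0,1],[0,0,-3,0,0,0,1],[0,0,-2,0,0,0,1]]}}

```text
time: 5.48
tool_pos: [0.5566, 0.2661, 0.2071]
tool_rot: [0.002, 0.087, 0.996, 0.001]
contact_force: [0.7, 0.2, 0.4]
gripper_width: 1.001
grasp_force: 0.0
```

Call:
{"name": "move_arm", "arguments": {"rows": [[-0.9,-2.9,0,0,0,0,1],[-0.9,-2.9,0,0,0,0,1],[-0.9,-2.9,0,0,0,0,1],[-0.9,-2.9,0,0,0,0,1],[-0.9,-2.9,0,0,0,0,1],[-0.9,-2.9,0,0,0,0,1],[-0.9,-2.9,0,0,0,0,1],[-0.9,-2.9,0,0,0,0,1],[-0.9,-2.9,0,0,0,0,1],[-0.9,-2.9,0,0,0,0,1],[-0.9,-2.9,0,0,0,0,1],[-0.9,-2.9,0,0,0,0,1],[-0.9,-2.9,0,0,0,0,1],[-0.9,-2.9,0,0,0,0,1],[-0.9,-2.9,0,0,0,0,1],[-0.9,-2.9,0,0,0,0,1],[-0.9,-2.9,0,0,0,0,1],[-0.9,-2.9,0,0,0,0,1],[0,0,0,0,0,0,1],[0,0,0,0,0,0,1]]}}

```text
time: 7.15
tool_pos: [0.6245, -0.278, 0.2034]
tool_rot: [0.0, 0.088, 0.996, 0.0]
contact_force: [0.5, 0.1, 0.2]
gripper_width: 0.999
grasp_force: 0.0
```

Run:
```python
from plant import manip
import pickle,cv2
from h import *
f=manip.grab_frame("wrist");pickle.dump(f,open("w2.pkl","wb"))
F={n:manip.grab_frame(n) for n in("scene","side")};pickle.dump(F,open("f2.pkl","wb"))
s=manip.state();print(s["tool_pos"],s["tool_rot"],-f["R"].T@f["t"],proj(f,[.6277,-.3047,.045]))
cv2.imwrite("pics/w2.png",np.vstack([cv2.resize(f["img"],(480,300)),cv2.resize(F["side"]["img"][180:400,160:512],(480,300))]))
```

```text
[ 0.62458678 -0.27541765  0.20311181] [2.24040215e-05 8.65744271e-02 9.96245373e-01 1.55714280e-04] [ 0.55283498 -0.26629106  0.32677697] [294.20170026 199.07684762]
```

View pics/w2.png

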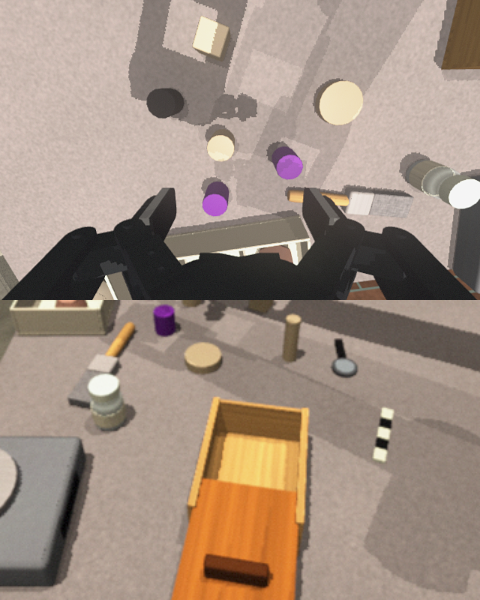

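The top panel (wrist view) shows the core at about (294,197) in full-frame pixels, purple look-alikes at (385,217) and (287,267), and a black one at (220,136). The bottom panel shows the cover slid back and the box open.

Run:
```python
import pickle;from h import *
W=pickle.load(open("w2.pkl","rb"));F=pickle.load(open("f0.pkl","rb"))
h=cv2.cvtColor(W["img"],cv2.COLOR_BGR2HSV).astype(int);x0,y0=265,170
s=h[y0:225,x0:325]; m=(s[...,2]>200)&(s[...,1]>28)&(s[...,0]>15)&(s[...,0]<32)
print(h[197,294],h[197,330])
for a,c,k in comps(m,(x0,y0)):
    ys,xs=np.where(k);print(a,c,cv2.minEnclosingCircle(np.column_stack([xs+x0,ys+y0]).astype(np.float32)),onz(W,c,.045),onz(W,c,.040))
    X=tri([(F["scene"],(265.84,296.8)),(F["side"],(299.6,173.8)),(W,c)]);print(X)
C=onz(W,(294,197),.045)
for p in((385,217),(287,267),(220,136)):
    d=onz(W,p,.035)-C;print(p,"tool x,y",d[0]*-.985+d[1]*.174,d[0]*.174+d[1]*.985)
```

```text
[ 22  48 243] [  9  33 184]
997 [293.65295888 197.20361083] ((293.625, 197.0625), 18.063032150268555) [ 0.62565663 -0.30485331  0.045     ] [ 0.62694881 -0.30553758  0.04      ]
(array([ 0.62892392, -0.30593026,  0.02436228]), [np.float64(0.0011213287608550497), np.float64(0.0020530629897884288), np.float64(0.00260234918367474)])
(385, 217) tool x,y -0.025387731894482596 0.09654614987124198
(287, 267) tool x,y -0.08529254687425296 -0.011036538323995112
(220, 136) tool x,y 0.06022430008393954 -0.07263613341238373
```

Call:
{"name": "move_arm", "arguments": {"rows": [[-0.3,-1.4,0,0,0,0,1],[-0.4,-1.5,0,0,0,0,1],[0,0,3,0,0,0,0.7],[0,0,3,0,0,0,0.7],[0,0,3,0,0,0,0.7],[0,0,2.5,0,0,0,0.7],[0,0,2,0,0,0,0.7],[0,0,1.5,0,0,0,0.7],[0,0,1.2,0,0,0,0.7],[0,0,0.9,0,0,0,0.7],[0,0,0,0,0,0,0.7]]}}

```text
time: 8.22
tool_pos: [0.6256, -0.306, 0.0299]
tool_rot: [-0.001, 0.087, 0.996, 0.001]
contact_force: [-1.7, 0.6, -0.9]
gripper_width: 0.848
grasp_force: 0.0
```

Run:
```python
from plant import manip
import pickle,cv2
from h import *
f=manip.grab_frame("wrist");g=manip.grab_frame("side")
s=manip.state();print(s["tool_pos"],s["tool_rot"],s["contact_force"],proj(f,[.6265,-.305,.045]))
cv2.imwrite("pics/w3.png",np.vstack([f["img"][150:400],cv2.resize(g["img"][130:210,220:390],(640,300))]))
```

```text
[ 0.62694937 -0.30662057  0.03257213] [ 4.88536912e-04  8.69947518e-02  9.96208610e-01 -2.83191189e-04] [-0.39994638 -0.16997208  0.07980648] [323.56292315 292.72739712]
```

View pics/w3.png

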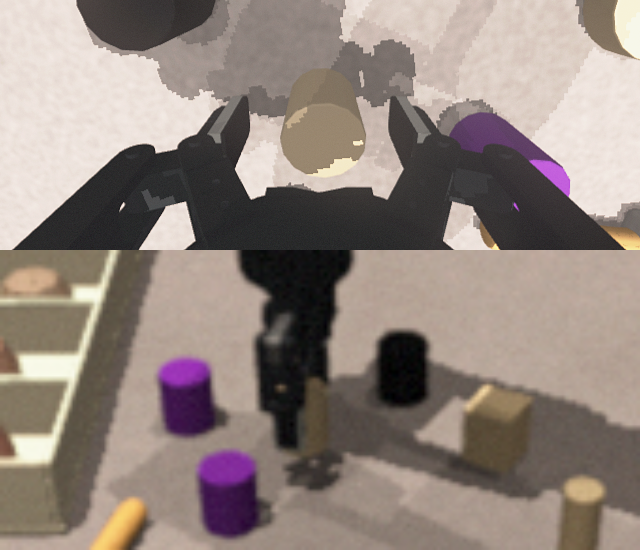

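The top panel shows the core centred between the jaws, its top at about (323,290) and the jaws at 240 and 395. In the side panel the finger looks offset to one side of the core, so I'll check that numerically.

Run:
```python
from plant import manip
from h import *
from scipy.spatial.transform import Rotation as Ro
f=manip.grab_frame("wrist");g=manip.grab_frame("side");s=manip.state();q=s["tool_rot"];M=Ro.from_quat([q[1],q[2],q[3],q[0]]).as_matrix()
for off in((0,0,0),(0,.036,0),(0,-.036,0),(.011,.036,.01),(-.011,.036,.01)):
    X=s["tool_pos"]+M@np.array(off);p=proj(g,X);print(off,proj(f,X).round(1),((p-[220,130])*[640/170,300/80]+[0,250]).round(1))
for z in(0,.045):
  for dx in(-.019,.019):p=proj(g,[.6265+dx,-.305,z]);print(z,dx,((p-[220,130])*[640/170,300/80]+[0,250]).round(1))
```

```text
(0, 0, 0) [320.4 275.6] [298.8 400.8]
(0, 0.036, 0) [395.2 275.5] [287.4 429.9]
(0, -0.036, 0) [245.5 275.7] [309.7 373.4]
(0.011, 0.036, 0.01) [391.7 245.6] [303.7 443.3]
(-0.011, 0.036, 0.01) [388.7 284. ] [272.4 440.2]
0 -0.019 [328.6 441.2]
0 0.019 [275.5 441.4]
0.045 -0.019 [326.9 388.7]
0.045 0.019 [272.3 389. ]
```

The projection matches the picture, because the finger's offset comes from the tool's 10° yaw. I'll close and lift.

Call:
{"name": "move_arm", "arguments": {"rows": [[0,0,0,0,0,0,0.2],[0,0,0,0,0,0,-0.2],[0,0,0,0,0,0,-0.6],[0,0,0,0,0,0,-1],[0,0,0,0,0,0,-1],[0,0,0,0,0,0,-1],[0,0,0,0,0,0,-1],[0,0,0,0,0,0,-1]]}}

```text
time: 9.08
tool_pos: [0.6272, -0.3066, 0.0331]
tool_rot: [0.001, 0.087, 0.996, -0.0]
contact_force: [-0.0, 0.3, 5.2]
gripper_width: 0.431
grasp_force: 60.4
```

Call:
{"name": "move_arm", "arguments": {"rows": [[0,0,-0.5,0,0,0,-1],[0,0,-1,0,0,0,-1],[0,0,-2,0,0,0,-1],[0,0,-2,0,0,0,-1],[0,0,-2,0,0,0,-1],[0,0,-2,0,0,0,-1],[0,0,-2,0,0,0,-1],[0,0,-2,0,0,0,-1],[0,0,-1,0,0,0,-1],[0,0,-0.5,0,0,0,-1],[0,0,0,0,0,0,-1]]}}

```text
time: 10.0
tool_pos: [0.6267, -0.3064, 0.183]
tool_rot: [0.001, 0.087, 0.996, -0.0]
contact_force: [0.5, -0.6, -0.3]
gripper_width: 0.429
grasp_force: 60.1
```

Call:
{"name": "move_arm", "arguments": {"rows": [[0.4,1.0,0,0,0,0,-1],[0.9,2,0,0,0,0,-1],[0.9,2,0,0,0,0,-1],[0.9,2,0,0,0,0,-1],[0.9,2,0,0,0,0,-1],[0.9,2,0,0,0,0,-1],[0.9,2,0,0,0,0,-1],[0.9,2,0,0,0,0,-1],[0.9,2,0,0,0,0,-1],[0.9,2,0,0,0,0,-1],[0.9,2,0,0,0,0,-1],[0.9,2,0,0,0,0,-1],[0.9,2,0,0,0,0,-1],[0.9,2,0,0,0,0,-1],[0.9,2,0,0,0,0,-1],[0.9,2,0,0,0,0,-1],[0.9,2,0,0,0,0,-1],[0.9,2,0,0,0,0,-1],[0.9,2,0,0,0,0,-1],[0.3,0.8,0,0,0,0,-1]]}}

```text
time: 11.67
tool_pos: [0.5231, 0.0979, 0.1795]
tool_rot: [-0.002, 0.086, 0.996, 0.0]
contact_force: [-0.1, 0.3, -1.9]
gripper_width: 0.426
grasp_force: 60.3
```

Call:
{"name": "move_arm", "arguments": {"rows": [[0,0,0,0,0,0,-1],[0,0,0,0,0,0,-1],[0,0,0,0,0,0,-1]]}}

```text
time: 11.92
tool_pos: [0.5253, 0.0947, 0.1811]
tool_rot: [-0.0, 0.087, 0.996, -0.0]
contact_force: [-0.6, -0.1, -2.2]
gripper_width: 0.426
grasp_force: 60.3
```

Run:
```python
from plant import manip
from h import *
f=manip.grab_frame("wrist");g=manip.grab_frame("side");e=manip.grab_frame("scene");s=manip.state()
print(s["tool_pos"],s["tool_rot"],s["contact_force"],s["grasp_force"])
cv2.imwrite("pics/w4.png",np.vstack([f["img"][100:400],np.hstack([cv2.resize(g["img"][200:380,250:450],(320,288)),cv2.resize(e["img"][60:200,280:436],(320,288))])]))
```

```text
[0.52572307 0.09448827 0.18166927] [-8.74095801e-05  8.77123521e-02  9.96145835e-01 -1.08862799e-04] [-0.15380256  0.07568755 -1.4055055 ] 60.28007626533508
```

View pics/w4.png

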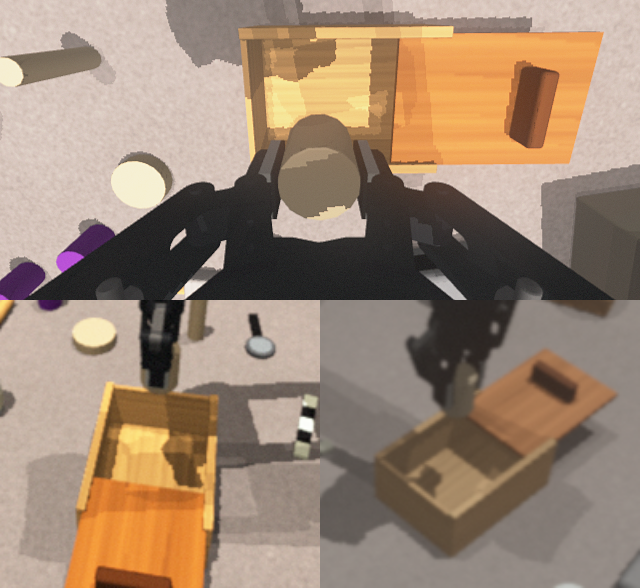

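The core is held upright in the jaws above the open part of the box, with the cover edge at x≈397 in the wrist view and clear of it. Next I'll lower it.

Call:
{"name": "move_arm", "arguments": {"rows": [[0,0,1.5,0,0,0,-1],[0,0,2,0,0,0,-1],[0,0,2,0,0,0,-1],[0,0,2,0,0,0,-1],[0,0,2,0,0,0,-1],[0,0,1.5,0,0,0,-1],[0,0,1,0,0,0,-1],[0,0,0.8,0,0,0,-1],[0,0,0.6,0,0,0,-1],[0,0,0.4,0,0,0,-1],[0,0,0.2,0,0,0,-1],[0,0,0,0,0,0,-1],[0,0,0,0,0,0,-1],[0,0,0,0,0,0,-1]]}}

```text
time: 13.23
tool_pos: [0.5261, 0.0955, 0.0426]
tool_rot: [0.001, 0.087, 0.996, 0.0]
contact_force: [-0.5, 0.7, -1.6]
gripper_width: 0.427
grasp_force: 60.3
```

Call:
{"name": "move_arm", "arguments": {"rows": [[0,0,0.1,0,0,0,-1],[0,0,0.1,0,0,0,-1],[0,0,0,0,0,0,-1],[0,0,0,0,0,0,-1]]}}

```text
time: 13.57
tool_pos: [0.5255, 0.0954, 0.0398]
tool_rot: [-0.0, 0.087, 0.996, 0.0]
contact_force: [-0.1, 0.4, -1.7]
gripper_width: 0.425
grasp_force: 60.3
```

Call:
{"name": "move_arm", "arguments": {"rows": [[0,0,0.1,0,0,0,-1],[0,0,0,0,0,0,-1],[0,0,0,0,0,0,-1]]}}

```text
time: 13.82
tool_pos: [0.5257, 0.0954, 0.039]
tool_rot: [0.0, 0.087, 0.996, 0.0]
contact_force: [-0.9, -0.2, -0.2]
gripper_width: 0.429
grasp_force: 60.4
```

Call:
{"name": "move_arm", "arguments": {"rows": [[0,0,0.1,0,0,0,-1],[0,0,0,0,0,0,-1],[0,0,0,0,0,0,-1]]}}

```text
time: 14.07
tool_pos: [0.5258, 0.0954, 0.039]
tool_rot: [-0.0, 0.087, 0.996, -0.0]
contact_force: [-4.0, 0.5, 6.9]
gripper_width: 0.429
grasp_force: 61.0
```

Call:
{"name": "move_arm", "arguments": {"rows": [[0,0,0,0,0,0,-0.05],[0,0,0,0,0,0,0.1],[0,0,0,0,0,0,0.3],[0,0,0,0,0,0,0.4],[0,0,0,0,0,0,0.4],[0,0,0,0,0,0,0.4],[0,0,-0.5,0,0,0,0.4],[0,0,-1,0,0,0,0.4],[0,0,-2,0,0,0,0.4],[0,0,-3,0,0,0,0.4],[0,0,-3,0,0,0,0.6],[0,0,-3,0,0,0,1],[0,0,-3,0,0,0,1],[0,0,-1,0,0,0,1],[0,0,0,0,0,0,1],[0,0,0,0,0,0,1]]}}

```text
time: 15.4
tool_pos: [0.5255, 0.0954, 0.203]
tool_rot: [0.0, 0.087, 0.996, 0.0]
contact_force: [0.2, -0.3, -1.1]
gripper_width: 0.996
grasp_force: 0.0
```

Run:
```python
from plant import manip
from h import *
f=manip.grab_frame("wrist");g=manip.grab_frame("side");e=manip.grab_frame("scene");s=manip.state()
print(s["tool_pos"],s["tool_rot"],s["contact_force"],proj(f,[.5735,.265+.0017,.093]))
cv2.imwrite("pics/w5.png",np.vstack([f["img"][100:400],np.hstack([cv2.resize(g["img"][200:380,250:450],(320,288)),cv2.resize(e["img"][60:200,280:436],(320,288))])]))
```

```text
[0.52415632 0.09529026 0.2001317 ] [-2.20508564e-03  8.70498707e-02  9.96201469e-01 -3.00121762e-04] [-0.50306751  0.25375857  0.12687562] [523.23744512 224.7966638 ]
```

View pics/w5.png

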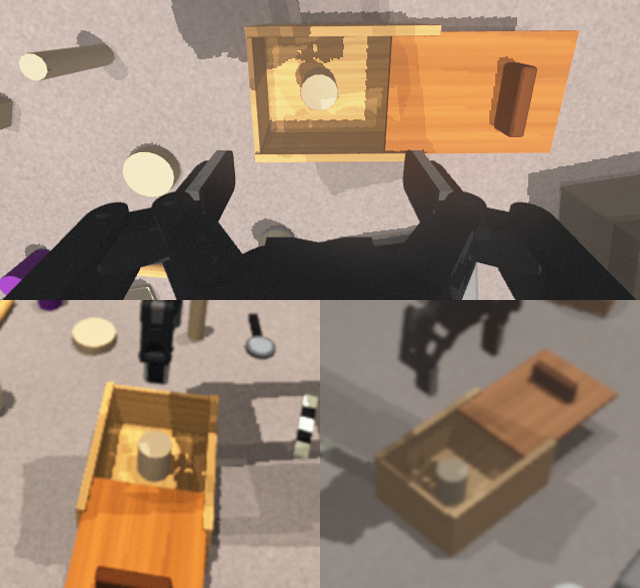

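The core stands upright in the box, at (319,190) in full-frame wrist pixels. The cover is still back with its rib at (515,198). Now to the rib to close it.

Call:
{"name": "move_arm", "arguments": {"rows": [[0,1.5,0,0,0,0,1],[0,2.5,0,0,0,0,1],[0,2.5,0,0,0,0,1],[0,2.5,0,0,0,0,1],[0,2.5,0,0,0,0,1],[0,2.5,0,0,0,0,1],[0,2,0,0,0,0,1],[0,1.3,0,0,0,0,1],[0,0,0,0,0,0,1],[0,0,2.5,0,0,0,1],[0,0,2.5,0,0,0,1],[0,0,2.5,0,0,0,1],[0,0,1.5,0,0,0,1],[0,0,1,0,0,0,1],[0,0,0.6,0,0,0,1],[0,0,0,0,0,0,1]]}}

```text
time: 16.88
tool_pos: [0.5547, 0.2649, 0.0952]
tool_rot: [-0.001, 0.087, 0.996, -0.001]
contact_force: [-1.1, -0.8, -0.2]
gripper_width: 1.001
grasp_force: 0.0
```

Call:
{"name": "move_arm", "arguments": {"rows": [[0,0,0,0,0,0,0],[0,0,0,0,0,0,-0.5],[0,0,0,0,0,0,-1],[0,0,0,0,0,0,-1],[0,0,0,0,0,0,-1],[0,0,0,0,0,0,-1],[0,0,0,0,0,0,-1],[0,0,0,0,0,0,-1],[0,0,0,0,0,0,-1],[0,0,0,0,0,0,-1]]}}

```text
time: 17.72
tool_pos: [0.5558, 0.266, 0.0976]
tool_rot: [0.0, 0.087, 0.996, 0.0]
contact_force: [-1.3, 0.4, 5.4]
gripper_width: 0.148
grasp_force: 61.0
```

Call:
{"name": "move_arm", "arguments": {"rows": [[0,-0.5,0,0,0,0,-1],[0,-1,0,0,0,0,-1],[0,-1,0,0,0,0,-1],[0,-1,0,0,0,0,-1],[0,-1,0,0,0,0,-1],[0,-1,0,0,0,0,-1],[0,-1,0,0,0,0,-1],[0,-1,0,0,0,0,-1],[0,-1,0,0,0,0,-1],[0,-1,0,0,0,0,-1],[0,-1,0,0,0,0,-1],[0,-0.6,0,0,0,0,-1],[0,-0.4,0,0,0,0,-1],[0,0,0,0,0,0,-1],[0,0,0,0,0,0,-1]]}}

```text
time: 18.97
tool_pos: [0.5365, 0.1509, 0.0975]
tool_rot: [0.001, 0.087, 0.996, -0.001]
contact_force: [3.2, -3.3, 6.1]
gripper_width: 0.14
grasp_force: 61.2
```

Call:
{"name": "move_arm", "arguments": {"rows": [[0,-0.2,0,0,0,0,-1],[0,-0.2,0,0,0,0,-1],[0,0,0,0,0,0,-1],[0,0,0,0,0,0,-1]]}}

```text
time: 19.3
tool_pos: [0.536, 0.1475, 0.0975]
tool_rot: [0.002, 0.087, 0.996, -0.0]
contact_force: [4.4, -0.6, 5.1]
gripper_width: 0.147
grasp_force: 61.1
```

Creep on until the force rises.

Call:
{"name": "move_arm", "arguments": {"rows": [[0,-0.1,0,0,0,0,-1],[0,-0.1,0,0,0,0,-1],[0,0,0,0,0,0,-1],[0,0,0,0,0,0,-1]]}}

```text
time: 19.63
tool_pos: [0.5356, 0.1457, 0.0976]
tool_rot: [0.002, 0.087, 0.996, -0.0]
contact_force: [3.4, 0.1, 5.7]
gripper_width: 0.145
grasp_force: 61.1
```

Call:
{"name": "move_arm", "arguments": {"rows": [[0,-0.1,0,0,0,0,-1],[0,-0.1,0,0,0,0,-1],[0,0,0,0,0,0,-1],[0,0,0,0,0,0,-1]]}}

```text
time: 19.97
tool_pos: [0.5356, 0.1452, 0.0976]
tool_rot: [0.002, 0.087, 0.996, 0.001]
contact_force: [5.9, 4.6, 3.8]
gripper_width: 0.143
grasp_force: 60.9
```

Call:
{"name": "move_arm", "arguments": {"rows": [[0,-0.1,0,0,0,0,-1],[0,-0.1,0,0,0,0,-1],[0,0,0,0,0,0,-1],[0,0,0,0,0,0,-1]]}}

```text
time: 20.3
tool_pos: [0.5355, 0.145, 0.0976]
tool_rot: [0.002, 0.087, 0.996, 0.004]
contact_force: [8.0, 12.1, 2.1]
gripper_width: 0.142
grasp_force: 60.7
```

Call:
{"name": "move_arm", "arguments": {"rows": [[0,0,0,0,0,0,0],[0,0,0,0,0,0,1],[0,0,0,0,0,0,1],[0,0,0,0,0,0,1],[0,0,0,0,0,0,1],[0,0,0,0,0,0,1],[0,0,-1,0,0,0,1],[0,0,-2,0,0,0,1],[0,0,-3,0,0,0,1],[0,0,-3,0,0,0,1],[0,0,-3,0,0,0,1],[0,0,-2,0,0,0,1],[0,2,0,0,0,0,1],[0,2,0,0,0,0,1],[0,0,0,0,0,0,1],[0,0,0,0,0,0,1]]}}

```text
time: 21.63
tool_pos: [0.5408, 0.1824, 0.2375]
tool_rot: [0.0, 0.086, 0.996, -0.0]
contact_force: [0.0, -0.8, -0.2]
gripper_width: 0.998
grasp_force: 0.0
```

Run:
```python
from plant import manip
from h import *
f=manip.grab_frame("wrist");g=manip.grab_frame("side");e=manip.grab_frame("scene");s=manip.state()
print(s["time"],s["tool_pos"],s["contact_force"])
cv2.imwrite("pics/w6.png",np.vstack([f["img"][100:400],np.hstack([cv2.resize(g["img"][200:380,250:450],(320,288)),cv2.resize(e["img"][60:200,280:436],(320,288))])]))
```

```text
21.7833 [0.5405431  0.1814182  0.23663922] [0.91455833 0.07579969 0.00765129]
```

View pics/w6.png

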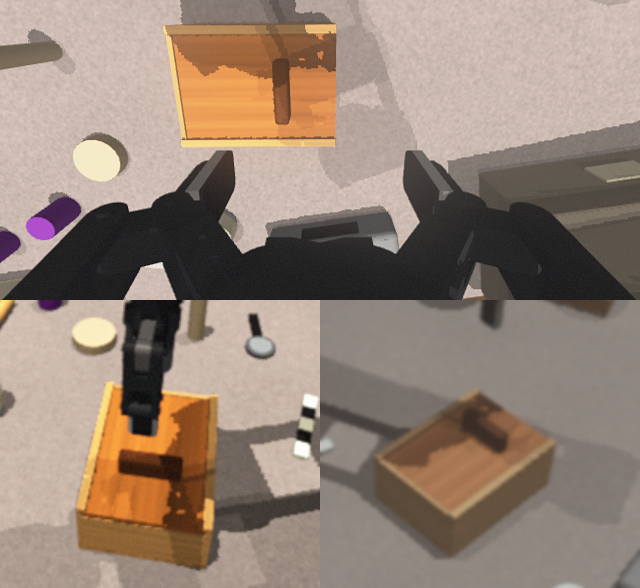

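The cover now ends flush with the rim, at x≈335 in the wrist view, so it is shut. The arm is clear of everything.

```bash
python3 -c "
from plant import manip
print(manip.job_done())"
```

```text
the job is handed in; nothing more can be done
None
```

The core stands upright in the box, released, with the cover slid fully shut over it; I handed the job in at about 22 s with the arm clear, and no verdict was shown.

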